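# Label check on the bakery counter

### The arm

A 6-joint arm with a two-finger parallel gripper is mounted at the origin on the work surface. World frame = base frame: x ahead of the robot, y to its left, z up, the work surface at z = 0. Lengths are in m, angles in rad, forces in N, time in s.
With the tool pointing down it reaches from about 0.3 to 0.875 m from the base axis. Payload 6.4 kg.
Tool frame: the origin (TCP) lies between the finger pads; the fingertips stand 17 mm ahead of it and the grasp point (between the pads) lies 2 mm behind it (tips_ahead is the distance from the TCP to the fingertips, in m); z points along the fingers, y is the direction in which the jaws open and shut (so a half turn about z gives the same grasp; the last joint's range is limited). The gripper opens to 88 mm and grips with 3 to 60 N. Pads are 18 mm wide; open, the fingers measure 123 mm over their backs; the gripper's body (75 mm by 187 mm) begins 45 mm behind the grasp point.
Start: joints at [0.944, 0.181, 1.607, -0, 1.354, -0.206], TCP at [0.235, 0.525, 0.22] pointing down, gripper open.
Joint ranges: [-2.99, 2.99], [-0.89, 2.07], [0.3, 2.58], [-1.14, 4.28], [0, 2.63], [-3.12, 3.12]. Speed limits (rad/s): [2.57, 2.57, 3.01, 3.14, 3.14, 3.14].

### API

Orientations are given as a unit quaternion [x, y, z, w].
In Python, from bench import * gives the robot as it stands.
- The arm moves only by the tool carry_out, never from a script. Its argument "deltas" is a list of rows, each an object of numbers: "wx", "wy", "wz": the turn, a rotation vector about the tool's x, y, z in degrees; "dx", "dy", "dz": the shift along the tool's x, y, z in cm; "jaw": the opening, from 0 (shut) to 1 (fully open). In form: [{"wx": .., "wy": .., "wz": .., "dx": .., "dy": .., "dz": .., "jaw": ..}, ...]. A call has 1 to 10 rows; each row is the pose to reach, as a shift and turn from the pose commanded when the call began, along the tool's axes at that moment; what a row does not reach only later rows make up. A row lasts 1/8 s, in which the tool goes at most 62.5 mm and 10.7 degrees, less where a joint would pass 70% of its speed; a pose out of reach is approached as far as the arm can. A call with a gripper value outside its range is refused whole. The fingers move at their own pace and stop on an object; "squeeze" is the grip in N (left out, the last holds). Time passes only in rows, so rows that repeat a pose let the fingers close. It gives the time, the measured TCP pose, the force and the opening at its end, in the units of the state.
- observe(): the state, without advancing time (a new reading comes with each control period).
- read_camera(name): name is "scene" or "top"; returns a dict with "img" (400x640x3 uint8, blue, green, red), "vertical_fov" (degrees; the focal length in pixels is half the picture's height over the tangent of half this angle, whatever the lens; pixels are square), "cx", "cy" (the principal point, pixels), "k1" (the pictures are not rectified: a ray, as slopes to the right and down, at radius r is drawn at 1 + k1 r^2 times it, then the intrinsics apply), "world_from_camera" (4x4, takes a point from camera to world coordinates). Camera axes: x right, y up, looking along -z (the intrinsics and any distortion apply to the point x, -y, -z); pixel columns grow to the right and rows downward; lengths in m; the calibration is good to about 2 mm. A picture is of the moment at which its call begins. There is no depth.
- hand_in(): hands the job in, once; it reports no verdict.
The state is a dict: "clock": time; "joint_positions": joint angles; "qvel": joint speeds; "effort": joint torques, N m; "position": TCP position; "orientation": TCP orientation; "wrist_force": force on the tool from outside, world axes, zero at the start; "moment": the same for the moment, N m; "gripper_width": finger opening in m.
Only numpy, scipy, OpenCV 4.12 (cv2) and the standard library are available. Lean on these libraries where they do the work, as an engineer would, in place of code of your own. Each camera call takes 0.05 s, during which the arm holds its last target. There are 200 camera calls.

### The job

Pick out the honey jar with the paper label, stand it gently on the round pad of the label checker's pulled-out carriage, wholly on the pad and upright, with its label squarely facing the scanner's window, and let go of it. Then slide the carriage fully home by its knob, with the jar still standing on it like that. Leave the white pot, the green bottle and the wooden bowl near it where they are.

Things in the scene. Friction and masses are not known exactly. Their poses are not given: they have to be found in the camera images.
- jar: Honey jar: closed amber glass cylinder, diameter 56, height 95 (top 14: dark steel lid), about 350 g. White paper label with bar code on one side, heights 14 to 66; white strip 14 wide runs from it up the wall and over the lid's rim to the lid's centre. Starts in one of three places shared with canister and bottle. Origin: centre of underside; z up; +x points out through the label's middle.
- label (a point): Middle of the jar's label, on the wall, 28 from the jar's axis along the jar's +x and 40 above its underside.
- station: Label checker fixed to the counter, place and yaw vary: aluminium base plate 140 (x) by 370 (y), 10 thick, y = -220 to 150 in its frame; at its +y end the grey scanner block, 110 (x), y = 70 to 150, top 120 above the counter. A steel carriage slides on the base along y. Origin: on the counter below the pad's centre when the carriage is home; z up.
- window (a point): Centre of the dark scanner window (76 wide, 62 high) in the block's upright face that looks along the station's -y; at (0, 70, 70) in the station's frame. Axes as the station's: the window looks along -y of this frame, so a label facing it points along +y of this frame.
- pad (a point): Centre of the top of the carriage's round rubber pad, flat, without a rim, diameter 84, top 22 above the counter. It moves with the carriage; axes as the station's. At home it is 70 from the window's face.
- knob (a point): Grip point of the carriage's upright round black knob (diameter 24, 36 to 68 above the counter, on a thinner neck): 55 above the counter, 85 from the pad's centre along -y, away from the scanner; axes as the station's. The carriage's plate, 116 wide, top 20 above the counter, ends 25 beyond the knob.
- carriage (a joint): How far the carriage stands pulled out along the station's -y, in m: 0 is fully home against its stop, 0.11 the end of travel. It starts pulled out by 0.07 to 0.10, stays where it is left and needs about 2 N to slide (about 6 N s/m of damping besides).
- canister: Bystander: squat white ceramic pot with wooden lid, no label, diameter 72, height 75. Origin: centre of its underside.
- bottle: Bystander: slim green glass bottle with cork, no label, diameter 48, height 115. Origin: centre of its underside.
- bowl: Bystander: wooden bowl, diameter 90, height 45, at the right. Origin: centre of its underside.
There are look-alikes about, which are no part of the job. What is shaped like the jar but blue or purple is not meant.

How it is judged:
On the way:
1. the jar stands released, upright and wholly on the round pad, its label facing the scanner's window, while the carriage is still pulled out (by more than 30 mm) (horizontal distance between jar and pad below 0.016 m and z of jar in the frame of pad below 0.006 m and angle between jar's own z axis and vertical below 0.1 rad and angle between the x axis of jar and the y axis of window, either way round below 0.26 rad and y of label in the frame of pad above 0.006 m and contact force between the fingers and jar below 0.1 N and value of joint carriage above 0.03 m), for 0.2 s.
At the end, for the whole second after the job is handed in: The carriage is home (within 5 mm) and the jar stands on its pad, released, at rest and upright (within 0.1 rad), its axis within 16 mm of the pad's centre, its label pointing towards the scanner's window within 0.26 rad (15 degrees) of square (horizontal distance between jar and pad below 0.016 m and z of jar in the frame of pad below 0.006 m and angle between jar's own z axis and vertical below 0.1 rad and angle between the x axis of jar and the y axis of window, either way round below 0.26 rad and y of label in the frame of pad above 0.006 m and contact force between the fingers and jar below 0.1 N and value of joint carriage below 0.005 m and linear speed of jar below 0.02 m/s and angular speed of jar below 0.2 rad/s); the robot touches nothing.
It fails at once if the jar is tipped over (more than 0.6 rad) (angle between jar's own z axis and vertical above 0.6 rad).
It fails at once if the jar is banged down on the label checker (more than 60 N) (contact force between jar and station above 60 N).
It fails at once if the pot, the bottle or the bowl is shifted by more than 30 mm (distance of any of canister, bottle, bowl from where it was at the start of the episode above 0.03 m).
It also fails if it takes over 51 s, if anything falls off the work surface, if the arm or the gripper's body presses on something with over 40 N, if the wrist force passes 120 N, or if a joint passes its speed limit or range.

## Working session

There is one attempt and no reset: what is moved stays moved. The work goes in short steps, Python scripts to look and compute and a tool call to move; the robot and the scene stay as the last step left them, time stands still between calls to the robot, and variables do not carry over. Pictures are saved under pics/ and viewed, about 8 in all and at most 12, crops included, and the job is handed in when it is done.

Besides the shell and the picture viewer there is one more tool, called after "Emit:" in YAML: its name, and indented under it one key for each argument. carry_out: Moves the arm, as the interface text tells. Its arguments: {"type":"object","properties":{"deltas":{"type":"array"},"squeeze":{"type":"number"}},"required":["deltas"]}

```bash
ls; mkdir -p pics; python3 - <<'E'
from bench import *
import cv2,pickle
d={}
for n in("scene","top"):
    c=read_camera(n);d[n]=c;cv2.imwrite(f"pics/{n}0.png",c["img"]);print(n,c["vertical_fov"],c["cx"],c["cy"],c["k1"],c["world_from_camera"])
pickle.dump(d,open("c0.pkl","wb"))
print(observe())
E
```

```text
pics
scene 57.580973455778334 321.3175916626799 201.85654190103443 -0.03098756970109752 [[-0.27801851 -0.65218651  0.70523646  1.09641558]
 [ 0.96055666 -0.19338314  0.1998346   0.10776436]
 [ 0.00605141  0.7329773   0.68022618  0.61142834]
 [ 0.          0.          0.          1.        ]]
top 55.61815943714179 316.85652788402786 202.2681367635977 0.022919546516897465 [[ 1.97458636e-02  9.90406462e-01 -1.36766742e-01  4.32571525e-01]
 [-9.99804524e-01  1.94224425e-02 -3.69893417e-03 -6.07286009e-02]
 [-1.00710411e-03  1.36813047e-01  9.90596374e-01  1.08701360e+00]
 [ 0.00000000e+00  0.00000000e+00  0.00000000e+00  1.00000000e+00]]
{'clock': 0.1, 'joint_positions': array([ 9.43669347e-01,  1.81480384e-01,  1.60785062e+00, -3.44809623e-05,
        1.35382513e+00, -2.06308011e-01]), 'qvel': array([ 4.85807823e-04,  7.69322263e-05, -3.13856487e-03, -7.14585034e-04,
       -1.37018202e-03, -1.04670778e-03]), 'effort': array([ 1.32541092e-03, -4.34818876e+01, -3.42698193e+01,  7.03162956e-02,
        3.40783875e-02,  5.52124916e-06]), 'position': array([0.23459382, 0.52442488, 0.21962033]), 'orientation': array([ 2.08856665e-01,  9.77945951e-01, -7.21652787e-04, -3.01024507e-04]), 'wrist_force': array([-0.68376149,  0.22561663, -0.12818899]), 'moment': array([-0.00882547,  0.03157291, -0.00256121]), 'gripper_width': 0.0881330639367457}
```

View pics/scene0.png

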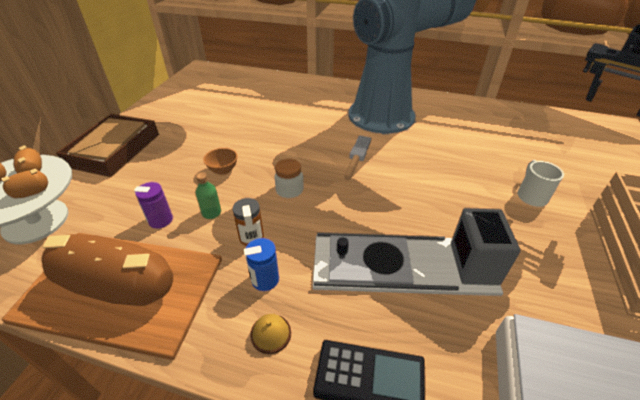

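View pics/top0.png

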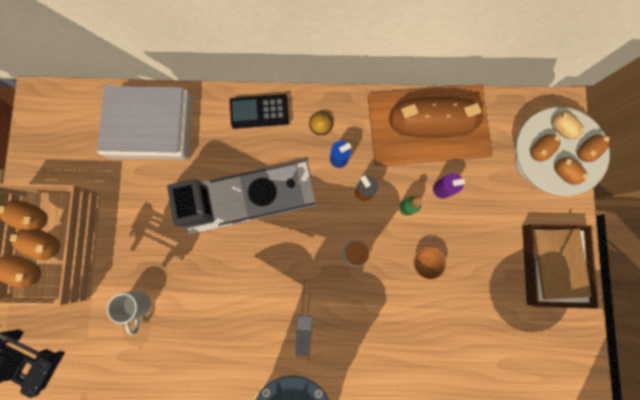

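The scene view shows the amber jar at about (248,222), with its label towards the camera and a blue look-alike in front at (263,265). The top view shows its lid at (367,186), the pad at (262,191), the knob at (291,183) and the scanner at (190,202). Next I'll enlarge these regions and measure.

```bash
cat > h.py <<'E'
import numpy as np,cv2,pickle
def K(c):
    f=200/np.tan(np.radians(c["vertical_fov"])/2)
    return np.array([[f,0,c["cx"]],[0,f,c["cy"]],[0,0,1]]),np.array([c["k1"],0,0,0,0.])
def ray(c,px):
    k,d=K(c);u=cv2.undistortPoints(np.array(px,float).reshape(-1,1,2),k,d).reshape(-1,2)
    R=c["world_from_camera"][:3,:3]
    return np.c_[u[:,0],-u[:,1],-np.ones(len(u))]@R.T
def onz(c,px,z):
    r=ray(c,px);o=c["world_from_camera"][:3,3];return o+r*((z-o[2])/r[:,2])[:,None]
def proj(c,P):
    W=c["world_from_camera"];p=(np.atleast_2d(P)-W[:3,3])@W[:3,:3];p=p*[1,-1,-1]
    k,d=K(c);return cv2.projectPoints(p.reshape(-1,1,3),np.zeros(3),np.zeros(3),k,d)[0].reshape(-1,2)
E
python3 - <<'E'
from h import *
d=pickle.load(open("c0.pkl","rb"))
t,s=d["top"]["img"],d["scene"]["img"]
a=cv2.resize(t[150:240,160:320],(800,450),interpolation=cv2.INTER_CUBIC)
b=cv2.resize(t[165:210,345:390],(360,360),interpolation=cv2.INTER_CUBIC)
c=cv2.resize(s[190:255,220:285],(390,390),interpolation=cv2.INTER_CUBIC)
cv2.imwrite("pics/a.png",a)
m=np.zeros((390,760,3),np.uint8);m[:360,:360]=b;m[:,365:755]=c;cv2.imwrite("pics/b.png",m)
E
```

```text
(no output)
```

View pics/a.png

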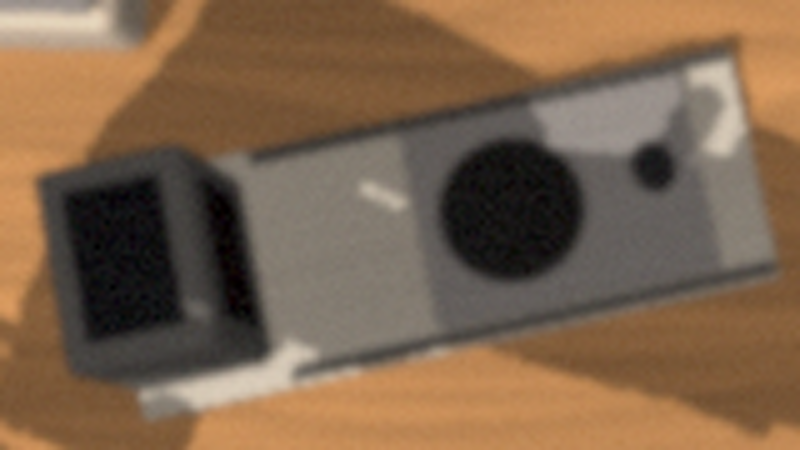

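View pics/b.png

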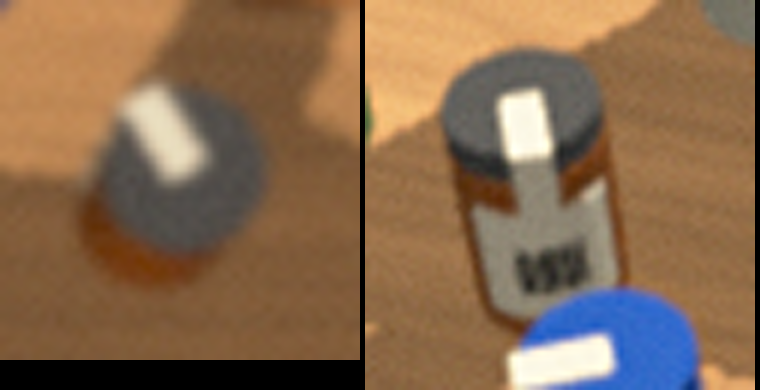

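The crop shows the pad as a black disc at top pixel (262,192) and the knob at (290,183). The lid disc is at (367,186), with the strip pointing up-left in the top view. Nothing contradicts the shapes given.

```bash
python3 - <<'E'
from h import *
from bench import observe
d=pickle.load(open("c0.pkl","rb"));c=d["top"];t=c["img"];g=cv2.cvtColor(t,cv2.COLOR_BGR2GRAY)
def comp(mask,near):
    n,l,s,ce=cv2.connectedComponentsWithStats(mask.astype(np.uint8))
    i=1+np.argmin(np.linalg.norm(ce[1:]-near,axis=1));ys,xs=np.where(l==i);return np.c_[xs,ys].astype(float)
win=np.zeros(g.shape,bool);win[170:215,240:310]=1
pad=comp((g<50)&win,(262,191.6));P=onz(c,pad,.022)
print("pad",P.mean(0),"diam",np.sqrt(len(pad)*np.linalg.norm(np.diff(onz(c,[[262,191],[263,191]],.022),axis=0))**2*4/np.pi))
kn=comp((g<50)&win,(290,183));Q=onz(c,kn,.068);print("knob",Q.mean(0),len(kn))
v=P.mean(0)-Q.mean(0);print("dist",np.hypot(*v[:2]),"yaw dir +y",np.degrees(np.arctan2(v[1],v[0])))
# base long edges upper: crop-a corners, outer
cr=lambda L:[((x+.5)/5-.5+160,(y+.5)/5-.5+150) for x,y in L]
for L,z in(([(255,158),(735,48)],.010),([(300,375),(775,272)],.01),([(65,190),(180,178)],.12),([(735,48),(776,270)],.01),([(40,180),(75,372)],.12)):
    E=onz(c,cr(L),z);w=E[0]-E[1];print("edge",E[:,:2].round(4).tolist(),np.degrees(np.arctan2(w[1],w[0])))
# jar
w2=np.zeros(g.shape,bool);w2[172:202,352:382]=1
hsv=cv2.cvtColor(t,cv2.COLOR_BGR2HSV)
wh=comp((g>140)&(hsv[...,1]<70)&w2,(365,182));S=onz(c,wh,.095)
gr=comp(((hsv[...,1]<75))&w2,(367,186));
(h,_)=cv2.minEnclosingCircle(gr.astype(np.float32)),0
e=cv2.fitEllipse(cv2.convexHull(gr.astype(np.float32)));print("lid px",e,h,gr.mean(0))
L=onz(c,[e[0],gr.mean(0)],.095);print("lid",L)
m=S.mean(0);w=m-L[0];u=np.linalg.svd((S-m)[:,:2])[2][0];u*=np.sign(u@w[:2])
print("strip",m,len(wh),"by centre",np.degrees(np.arctan2(w[1],w[0])),np.hypot(*w[:2]),"by axis",np.degrees(np.arctan2(u[1],u[0])))
print("scene px of lid",proj(d["scene"],L[0]),"expected ~",(220+524/6-365/6,190+115/6))
for n,p,z in(("blue",(344,147),.095),("bottle",(415,202),.115),("canister",(356,252),.075),("bowl",(431,262),.03)):print(n,onz(c,[p],z)[0])
from scipy.spatial.transform import Rotation as R
print(R.from_quat(observe()["orientation"]).as_matrix().round(3))
E
```

```text
pad [0.60739186 0.10067071 0.022     ] diam 0.07918754670939956
knob [0.62484175 0.01666694 0.068     ] 44
dist 0.08579704038515237 yaw dir +y 101.73501704268574
edge [[0.6366, 0.251], [0.7073, -0.0243]] 104.39517115418259
edge [[0.5118, 0.2182], [0.5761, -0.0503]] 103.4647591327804
edge [[0.597, 0.3158], [0.6045, 0.2572]] 97.26887541152917
edge [[0.7073, -0.0243], [0.5773, -0.0509]] 11.543900471300702
edge [[0.602, 0.329], [0.5031, 0.304]] 14.200855869756753
lid px ((367.39324951171875, 185.46322631835938), (19.294857025146484, 19.915666580200195), 141.7704315185547) ((367.4827575683594, 185.13792419433594), 10.178363800048828) [367.42580645 185.5       ]
lid [[ 0.61720871 -0.19031853  0.095     ]
 [ 0.61711117 -0.19040506  0.095     ]]
strip [ 0.62845738 -0.18443648  0.095     ] 69 by centre 27.605518086434056 0.012693746488536486 by axis 29.632082493659613
scene px of lid [[245.49203788 205.9112163 ]] expected ~ (246.49999999999997, 209.16666666666666)
blue [ 0.72120936 -0.1271509   0.095     ]
bottle [ 0.57244288 -0.31057654  0.115     ]
canister [ 0.44159293 -0.16306102  0.075     ]
bowl [ 0.41909264 -0.37345422  0.03      ]
[[-0.913  0.409 -0.001]
 [ 0.409  0.913 -0.001]
 [ 0.    -0.002 -1.   ]]
```

Measured positions:

| Item | Value |
|---|---|
| Jar | (0.617, -0.190) |
| Label heading | about 29° |
| Pad | (0.607, 0.101) |
| Knob distance from pad | 86 mm (should be 85) |
| Station +y heading | about 103° |

I'll grasp with the jaws at -61° so that they end up along the station's x (13°) after a turn of +74°. First I go above the jar.

Emit:
carry_out:
  deltas:
    - {"dx":-6,"dy":-5,"wz":10}
    - {"dx":-12,"dy":-9.5,"wz":20}
    - {"dx":-18,"dy":-14,"wz":30}
    - {"dx":-24,"dy":-18.5,"wz":40}
    - {"dx":-29,"dy":-22.5,"wz":50}
    - {"dx":-34,"dy":-26.5,"wz":60}
    - {"dx":-39,"dy":-30.5,"wz":70}
    - {"dx":-44,"dy":-34.5,"wz":80}
    - {"dx":-49,"dy":-38.5,"wz":90}
    - {"dx":-54,"dy":-42.5,"wz":100}

```text
invalid input
```

```bash
cat > g.py <<'E'
import sys,numpy as np
from bench import observe
from scipy.spatial.transform import Rotation as R
x,y,z,a=map(float,sys.argv[1:5]);s=observe();M=R.from_quat(s["orientation"]).as_matrix()
cur=np.degrees(np.arctan2(M[1,1],M[0,1]))
print("t",s["clock"],"pos",s["position"].round(4),"jaw yaw",cur.round(2),"tilt",np.degrees(np.arccos(-M[2,2])).round(2),"F",s["wrist_force"].round(1),"w",s["gripper_width"].round(4),"q",s["joint_positions"].round(2))
print("delta cm",(100*M.T@(np.array([x,y,z])-s["position"])).round(2),"wz",-((a-cur+180)%360-180))
E
python3 g.py .617 -.190 .16 -61
```

```text
Traceback (most recent call last):
  File "g.py", line 6, in <module>
    print("t",s["clock"],"pos",s["position"].round(4),"jaw yaw",cur.round(2),"tilt",np.degrees(np.arccos(-M[2,2])).round(2),"F",s["wrist_force"].round(1),"w",s["gripper_width"].round(4),"q",s["joint_positions"].round(2))
                                                                                                                                                              ^^^^^^^^^^^^^^^^^^^^^^^^
AttributeError: 'float' object has no attribute 'round'
```

The move was refused, most likely because each row needs all seven keys.

Emit:
carry_out:
  deltas:
    - {"wx":0,"wy":0,"wz":10,"dx":-6,"dy":-5,"dz":0,"jaw":1}
    - {"wx":0,"wy":0,"wz":20,"dx":-12,"dy":-9.5,"dz":0,"jaw":1}
    - {"wx":0,"wy":0,"wz":30,"dx":-18,"dy":-14,"dz":0,"jaw":1}
    - {"wx":0,"wy":0,"wz":40,"dx":-24,"dy":-18.5,"dz":0,"jaw":1}
    - {"wx":0,"wy":0,"wz":50,"dx":-29,"dy":-22.5,"dz":0,"jaw":1}
    - {"wx":0,"wy":0,"wz":60,"dx":-34,"dy":-26.5,"dz":0,"jaw":1}
    - {"wx":0,"wy":0,"wz":70,"dx":-39,"dy":-30.5,"dz":0,"jaw":1}
    - {"wx":0,"wy":0,"wz":80,"dx":-44,"dy":-34.5,"dz":0,"jaw":1}
    - {"wx":0,"wy":0,"wz":90,"dx":-49,"dy":-38.5,"dz":0,"jaw":1}
    - {"wx":0,"wy":0,"wz":100,"dx":-54,"dy":-42.5,"dz":0,"jaw":1}

```text
clock: 1.35
position: [0.5261, -0.0303, 0.2202]
orientation: [0.885, 0.466, -0.0, -0.0]
wrist_force: [1.1, 0.2, 1.0]
gripper_width: 0.0882
```

```bash
sed -i 's/s\["gripper_width"\].round(4)/round(s["gripper_width"],4)/' g.py; python3 g.py .617 -.190 .16 -61
```

```text
t 1.35 pos [ 0.5261 -0.0303  0.2202] jaw yaw -34.46 tilt 0.02 F [1.1 0.2 1. ] w 0.0882 q [-0.28  0.07  1.73  0.    1.34  0.32]
delta cm [-8.02 16.53  6.01] wz 26.538971256161346
```

Emit:
carry_out:
  deltas:
    - {"wx":0,"wy":0,"wz":9,"dx":-2.7,"dy":5,"dz":1,"jaw":1}
    - {"wx":0,"wy":0,"wz":18,"dx":-5.4,"dy":10,"dz":2,"jaw":1}
    - {"wx":0,"wy":0,"wz":26.5,"dx":-7,"dy":14,"dz":3,"jaw":1}
    - {"wx":0,"wy":0,"wz":26.5,"dx":-8,"dy":16.5,"dz":4,"jaw":1}
    - {"wx":0,"wy":0,"wz":26.5,"dx":-8,"dy":16.5,"dz":6,"jaw":1}
    - {"wx":0,"wy":0,"wz":26.5,"dx":-8,"dy":16.5,"dz":6,"jaw":1}
    - {"wx":0,"wy":0,"wz":26.5,"dx":-8,"dy":16.5,"dz":6,"jaw":1}

```text
clock: 2.22
position: [0.617, -0.1858, 0.1605]
orientation: [0.967, 0.254, -0.0, -0.0]
wrist_force: [0.1, 0.3, 1.2]
gripper_width: 0.0881
```

```bash
python3 g.py .617 -.190 .064 -61
```

```text
t 2.225 pos [ 0.617  -0.1858  0.1605] jaw yaw -60.54 tilt 0.04 F [0.1 0.3 1.2] w 0.0881 q [-0.48  0.39  1.47  0.    1.28  0.58]
delta cm [-0.2   0.37  9.65] wz 0.4594519900803675
```

Emit:
carry_out:
  deltas:
    - {"wx":0,"wy":0,"wz":0.5,"dx":-0.2,"dy":0.4,"dz":2,"jaw":1}
    - {"wx":0,"wy":0,"wz":0.5,"dx":-0.2,"dy":0.4,"dz":5,"jaw":1}
    - {"wx":0,"wy":0,"wz":0.5,"dx":-0.2,"dy":0.4,"dz":8,"jaw":1}
    - {"wx":0,"wy":0,"wz":0.5,"dx":-0.2,"dy":0.4,"dz":9.6,"jaw":1}
    - {"wx":0,"wy":0,"wz":0.5,"dx":-0.2,"dy":0.4,"dz":9.6,"jaw":1}
    - {"wx":0,"wy":0,"wz":0.5,"dx":-0.2,"dy":0.4,"dz":9.6,"jaw":0.8}
    - {"wx":0,"wy":0,"wz":0.5,"dx":-0.2,"dy":0.4,"dz":9.6,"jaw":0.7}
    - {"wx":0,"wy":0,"wz":0.5,"dx":-0.2,"dy":0.4,"dz":9.6,"jaw":0.5}
    - {"wx":0,"wy":0,"wz":0.5,"dx":-0.2,"dy":0.4,"dz":9.6,"jaw":0.4}
    - {"wx":0,"wy":0,"wz":0.5,"dx":-0.2,"dy":0.4,"dz":9.6,"jaw":0.4}
  squeeze: 20

```text
clock: 3.48
position: [0.618, -0.1916, 0.0651]
orientation: [0.968, 0.249, 0.0, 0.0]
wrist_force: [-0.5, 1.2, 3.6]
gripper_width: 0.0541
```

```bash
python3 g.py .617 -.190 .16 -61
```

```text
t 3.475 pos [ 0.618  -0.1916  0.0651] jaw yaw -61.11 tilt 0.05 F [-0.5  1.2  3.6] w 0.0541 q [-0.48  0.5   1.52  0.    1.12  0.58]
delta cm [-0.01 -0.18 -9.49] wz -0.10530850099763711
```

The width is 54 mm where I expected 56. I'll lift, turn, and look.

Emit:
carry_out:
  deltas:
    - {"wx":0,"wy":0,"wz":0,"dx":0,"dy":0,"dz":-1,"jaw":0.4}
    - {"wx":0,"wy":0,"wz":0,"dx":0,"dy":0,"dz":-3,"jaw":0.4}
    - {"wx":0,"wy":0,"wz":0,"dx":0,"dy":0,"dz":-6,"jaw":0.4}
    - {"wx":0,"wy":0,"wz":0,"dx":0,"dy":0,"dz":-9,"jaw":0.4}
    - {"wx":0,"wy":0,"wz":0,"dx":0,"dy":0,"dz":-9,"jaw":0.4}
    - {"wx":0,"wy":0,"wz":0,"dx":0,"dy":0,"dz":-9,"jaw":0.4}

```text
clock: 4.22
position: [0.6171, -0.1913, 0.1537]
orientation: [0.968, 0.249, -0.0, -0.0]
wrist_force: [-0.4, 0.3, -4.2]
gripper_width: 0.0542
```

```bash
python3 - <<'E'
from bench import *
from h import *
s=read_camera("scene");t=read_camera("top")
o=observe();p=o["position"];a=proj(s,p)[0].astype(int);b=proj(t,p)[0].astype(int);print(p,a,b,o["gripper_width"])
A=cv2.resize(s["img"][max(0,a[1]-65):a[1]+65,a[0]-65:a[0]+65],(400,400),interpolation=2)
B=cv2.resize(t["img"][b[1]-50:b[1]+50,b[0]-50:b[0]+50],(400,400),interpolation=2)
cv2.imwrite("pics/lift.png",np.hstack([A,B]))
E
python3 g.py .607 .101 .15 13
```

```text
[ 0.6165336  -0.19102148  0.1525974 ] [241 184] [370 181] 0.054450479856116785
t 4.325 pos [ 0.6165 -0.191   0.1526] jaw yaw -61.12 tilt 0.18 F [ 0.5 -1.3 -3.4] w 0.0545 q [-0.48  0.4   1.48 -0.    1.27  0.58]
delta cm [ 13.27 -26.03   0.3 ] wz -74.11608962493744
```

View pics/lift.png

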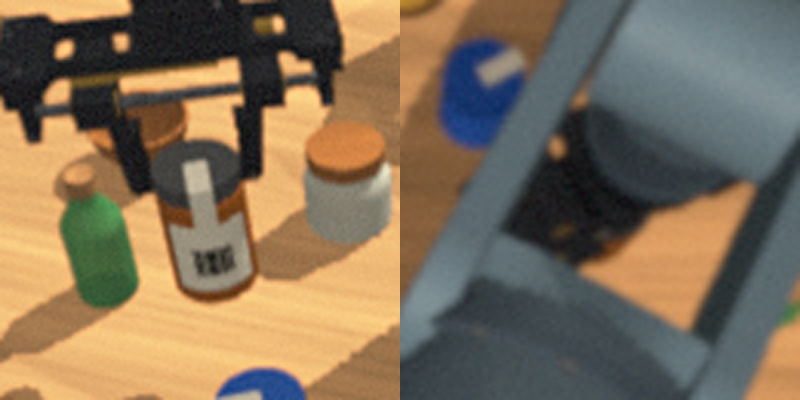

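The jar hangs upright, with its label towards the camera and its lid at crop (198,175), which is scene pixel (240.4,175.9). The pot and bottle are untouched. I'll check the jar's offset in the grip from the lid.

```bash
python3 - <<'E'
from h import *
d=pickle.load(open("c0.pkl","rb"));c=d["scene"]
# lid outline in crop: left 150, right 246, top edge 143, front edge of top ~205
f=lambda x,y:(241-65+(x+.5)*.325-.5,184-65+(y+.5)*.325-.5)
print(onz(c,[f(198,175),f(198,143),f(198,207),f(150,172),f(246,178)],.1826))
a=lambda x,y:(220+(x-365+.5)/6-.5,190+(y+.5)/6-.5)
print("before",onz(c,[a(523,112),a(443,112),a(605,115),a(525,48),a(525,175)],.095))
E
```

```text
[[ 0.6254319  -0.18481686  0.1826    ]
 [ 0.59597751 -0.19886068  0.1826    ]
 [ 0.65297402 -0.17169305  0.1826    ]
 [ 0.63110394 -0.21432967  0.1826    ]
 [ 0.61979474 -0.15552374  0.1826    ]]
before [[ 0.62333807 -0.18653531  0.095     ]
 [ 0.6311077  -0.21272588  0.095     ]
 [ 0.61674567 -0.15912483  0.095     ]
 [ 0.59332287 -0.19962374  0.095     ]
 [ 0.65075259 -0.17316597  0.095     ]]
```

Allowing for foreshortening, both cameras put the jar about 4 mm along the label side of the TCP. I'll aim the TCP 4 mm short of the pad, carry at raised height, and turn +74°.

Emit:
carry_out:
  deltas:
    - {"wx":0,"wy":0,"wz":-5,"dx":1,"dy":-1.5,"dz":-0.5,"jaw":0.4}
    - {"wx":0,"wy":0,"wz":-13,"dx":2.5,"dy":-4.5,"dz":-1.5,"jaw":0.4}
    - {"wx":0,"wy":0,"wz":-22,"dx":4.2,"dy":-8,"dz":-1.5,"jaw":0.4}
    - {"wx":0,"wy":0,"wz":-31,"dx":6,"dy":-11.5,"dz":-1.5,"jaw":0.4}
    - {"wx":0,"wy":0,"wz":-40,"dx":7.8,"dy":-15,"dz":-1.5,"jaw":0.4}
    - {"wx":0,"wy":0,"wz":-49,"dx":9.6,"dy":-18.5,"dz":-1.5,"jaw":0.4}
    - {"wx":0,"wy":0,"wz":-58,"dx":11.2,"dy":-21.8,"dz":-1.5,"jaw":0.4}
    - {"wx":0,"wy":0,"wz":-66,"dx":12.5,"dy":-24.3,"dz":-1.5,"jaw":0.4}
    - {"wx":0,"wy":0,"wz":-72,"dx":13.2,"dy":-25.6,"dz":-1.5,"jaw":0.4}
    - {"wx":0,"wy":0,"wz":-74,"dx":13.2,"dy":-25.6,"dz":-1.5,"jaw":0.4}

```text
clock: 5.58
position: [0.6086, 0.0974, 0.1679]
orientation: [0.622, 0.783, -0.001, -0.001]
wrist_force: [-0.0, -0.5, -4.3]
gripper_width: 0.0542
```

```bash
python3 - <<'E'
from h import *
d=pickle.load(open("c0.pkl","rb"));c=d["scene"];g=cv2.cvtColor(c["img"],6)
n,l,s,ce=cv2.connectedComponentsWithStats((g<45).astype(np.uint8))
i=l[258,384];ys,xs=np.where(l==i);P=onz(c,np.c_[xs,ys],.022);print("pad scene",P.mean(0),np.ptp(P,axis=0),len(xs))
from bench import *
s=read_camera("scene");o=observe();p=o["position"];a=proj(s,p-[0,0,.06])[0].astype(int);print(p,a)
cv2.imwrite("pics/over.png",cv2.resize(s["img"][a[1]-85:a[1]+75,a[0]-100:a[0]+100],(800,640)[:2],interpolation=2)[:600])
E
python3 g.py .608 .097 .089 13
```

```text
pad scene [0.61104222 0.10220337 0.022     ] [0.08017771 0.07902014 0.        ] 954
[0.60882243 0.09652061 0.16818578] [385 227]
t 5.625 pos [0.6088 0.0965 0.1682] jaw yaw 13.03 tilt 0.12 F [-0.5  0.6 -2.9] w 0.0543 q [-0.03  0.32  1.54 -0.    1.28 -0.26]
delta cm [ 0.06 -0.05  7.92] wz 0.03145863320276021
```

View pics/over.png

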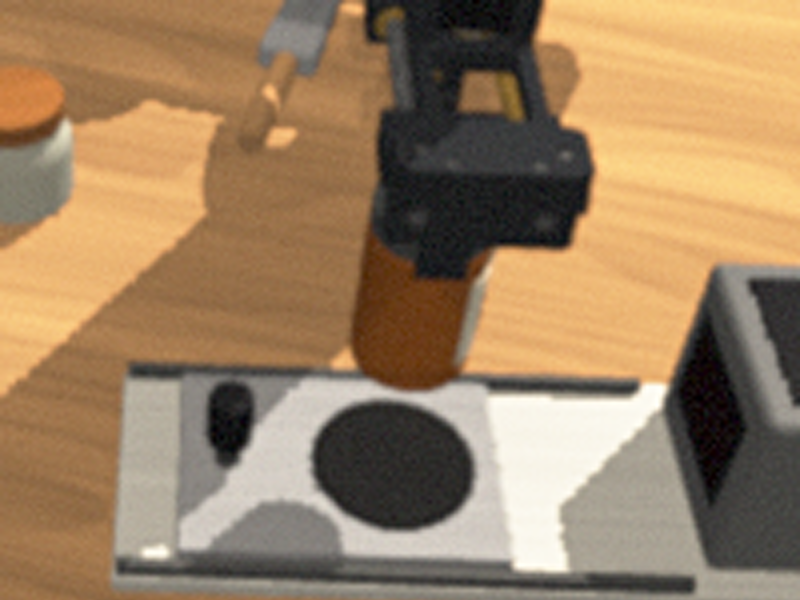

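The jar hangs over the pad with the label edge towards the scanner. Its underside centre is about 2 mm on the +y side of the TCP axis, as expected. Averaging both cameras puts the pad at (0.609, 0.1015). I'll lower it.

Emit:
carry_out:
  deltas:
    - {"wx":0,"wy":0,"wz":0,"dx":0.2,"dy":0.15,"dz":1.5,"jaw":0.4}
    - {"wx":0,"wy":0,"wz":0,"dx":0.2,"dy":0.15,"dz":3.5,"jaw":0.4}
    - {"wx":0,"wy":0,"wz":0,"dx":0.2,"dy":0.15,"dz":5.5,"jaw":0.4}
    - {"wx":0,"wy":0,"wz":0,"dx":0.2,"dy":0.15,"dz":6.7,"jaw":0.4}
    - {"wx":0,"wy":0,"wz":0,"dx":0.2,"dy":0.15,"dz":7.3,"jaw":0.4}
    - {"wx":0,"wy":0,"wz":0,"dx":0.2,"dy":0.15,"dz":7.6,"jaw":0.4}
    - {"wx":0,"wy":0,"wz":0,"dx":0.2,"dy":0.15,"dz":7.7,"jaw":0.4}
    - {"wx":0,"wy":0,"wz":0,"dx":0.2,"dy":0.15,"dz":7.7,"jaw":0.4}

```text
clock: 6.62
position: [0.6109, 0.0987, 0.093]
orientation: [0.623, 0.782, 0.0, 0.0]
wrist_force: [-0.9, -0.2, -3.2]
gripper_width: 0.0546
```

```bash
python3 g.py .610 .0985 .087 13
```

```text
t 6.625 pos [0.6109 0.0987 0.093 ] jaw yaw 12.89 tilt 0.06 F [-0.9 -0.2 -3.2] w 0.0546 q [-0.03  0.41  1.59  0.    1.14 -0.26]
delta cm [ 0.  -0.1  0.6] wz -0.10844657197412744
```

Emit:
carry_out:
  deltas:
    - {"wx":0,"wy":0,"wz":0,"dx":0,"dy":-0.1,"dz":0.2,"jaw":0.4}
    - {"wx":0,"wy":0,"wz":0,"dx":0,"dy":-0.1,"dz":0.35,"jaw":0.4}
    - {"wx":0,"wy":0,"wz":0,"dx":0,"dy":-0.1,"dz":0.5,"jaw":0.4}
    - {"wx":0,"wy":0,"wz":0,"dx":0,"dy":-0.1,"dz":0.55,"jaw":0.4}
    - {"wx":0,"wy":0,"wz":0,"dx":0,"dy":-0.1,"dz":0.6,"jaw":0.4}
    - {"wx":0,"wy":0,"wz":0,"dx":0,"dy":-0.1,"dz":0.6,"jaw":0.4}

```text
clock: 7.38
position: [0.6097, 0.0984, 0.0871]
orientation: [0.623, 0.782, -0.0, 0.0]
wrist_force: [-3.4, -1.2, 6.0]
gripper_width: 0.0544
```

Contact is felt: the force went from -3 to +6 N. I'll release and rise.

Emit:
carry_out:
  deltas:
    - {"wx":0,"wy":0,"wz":0,"dx":0,"dy":0,"dz":0,"jaw":0.65}
    - {"wx":0,"wy":0,"wz":0,"dx":0,"dy":0,"dz":0,"jaw":0.75}
    - {"wx":0,"wy":0,"wz":0,"dx":0,"dy":0,"dz":0,"jaw":1}
    - {"wx":0,"wy":0,"wz":0,"dx":0,"dy":0,"dz":0,"jaw":1}
    - {"wx":0,"wy":0,"wz":0,"dx":0,"dy":0,"dz":0,"jaw":1}
    - {"wx":0,"wy":0,"wz":0,"dx":0,"dy":0,"dz":-2,"jaw":1}
    - {"wx":0,"wy":0,"wz":0,"dx":0,"dy":0,"dz":-5,"jaw":1}
    - {"wx":0,"wy":0,"wz":0,"dx":0,"dy":0,"dz":-9,"jaw":1}
    - {"wx":0,"wy":0,"wz":0,"dx":-6,"dy":0,"dz":-12,"jaw":1}
    - {"wx":0,"wy":0,"wz":0,"dx":-12,"dy":0,"dz":-12,"jaw":1}

```text
clock: 8.62
position: [0.6383, -0.0175, 0.2119]
orientation: [0.622, 0.783, 0.002, 0.004]
wrist_force: [-0.2, -0.1, -0.2]
gripper_width: 0.0882
```

Emit:
carry_out:
  deltas:
    - {"wx":0,"wy":0,"wz":0,"dx":-6,"dy":-2,"dz":0,"jaw":1}
    - {"wx":0,"wy":0,"wz":0,"dx":-12,"dy":-4,"dz":0,"jaw":1}
    - {"wx":0,"wy":0,"wz":0,"dx":-12,"dy":-4,"dz":0,"jaw":1}
    - {"wx":0,"wy":0,"wz":0,"dx":-12,"dy":-4,"dz":0,"jaw":1}

```text
clock: 9.12
position: [0.6239, -0.1428, 0.2074]
orientation: [0.624, 0.782, 0.0, 0.0]
wrist_force: [0.3, 0.2, -0.3]
gripper_width: 0.088
```

```bash
python3 - <<'E'
from bench import *
from h import *
s=read_camera("scene");t=read_camera("top");pickle.dump({"scene":s,"top":t},open("c1.pkl","wb"))
A=cv2.resize(s["img"][170:300,310:440],(400,400),interpolation=2)
B=cv2.resize(t["img"][160:220,230:290],(400,400),interpolation=2)
cv2.imwrite("pics/placed.png",np.hstack([A,B]))
E
python3 g.py .6285 .015 .15 103
```

```text
t 9.225 pos [ 0.624  -0.1413  0.207 ] jaw yaw 12.98 tilt 0.04 F [ 0.4  0.1 -0.4] w 0.0878 q [-0.41  0.33  1.45  0.    1.36 -0.63]
delta cm [15.13  3.94  5.71] wz -90.01978858975633
```

View pics/placed.png

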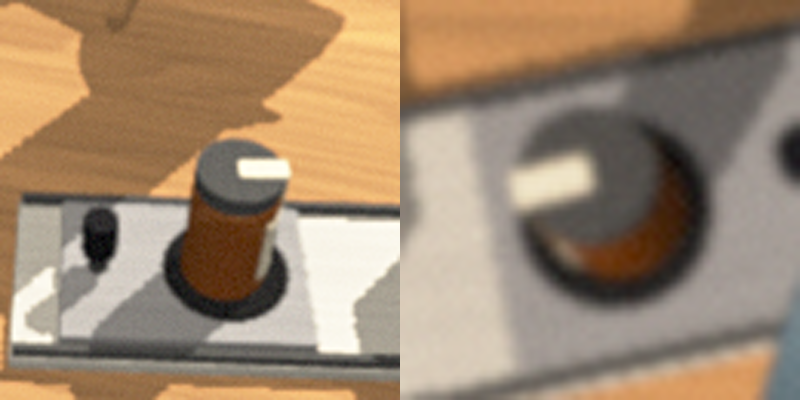

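The jar stands upright on the pad and is released. The strip points towards the scanner, left and slightly down in the top view. Next I measure its offset and heading.

```bash
cat > m.py <<'E'
import sys
from h import *
d=pickle.load(open(sys.argv[1],"rb"));c=d["top"];t=c["img"];g=cv2.cvtColor(t,6)
px,py=map(int,sys.argv[2:4])  # approx lid pixel
w=np.zeros(g.shape,bool);w[py-14:py+14,px-14:px+14]=1
hsv=cv2.cvtColor(t,40)
m=((g>160)&w).astype(np.uint8);n,l,s,ce=cv2.connectedComponentsWithStats(m)
i=1+np.argmin(np.linalg.norm(ce[1:]-[px-7,py+1],axis=1));ys,xs=np.where(l==i);S=onz(c,np.c_[xs,ys],.117)
q=S.mean(0);u=np.linalg.svd((S-q)[:,:2])[2][0];u*=np.sign(u[1])
print("strip",q[:2],len(xs),"axis deg",np.degrees(np.arctan2(u[1],u[0])))
print("lid from strip inner end ~",q[:2]-14*u/1000)
E
python3 m.py c1.pkl 259 186
python3 - <<'E'
from h import *
d=pickle.load(open("c1.pkl","rb"))
f=lambda x,y:(230+(x-400+.5)*.15-.5,160+(y+.5)*.15-.5)
L=onz(d["top"],[f(585,175),f(657,180),f(590,108),f(595,245)],.117);print("lid top",L[:,:2])
h=lambda x,y:(310+(x+.5)*.325-.5,170+(y+.5)*.325-.5)
print("pad top",onz(d["top"],[f(614,215)],.022)[0][:2],"pad scene",onz(d["scene"],[h(226,266)],.022)[0][:2])
print("lid scene",onz(d["scene"],[h(243,170)],.117)[0][:2],"knob top, now",onz(d["top"],[f(799,155)],.068)[0])
E
```

```text
strip [0.60346551 0.11368876] 78 axis deg 102.33137272940053
lid from strip inner end ~ [0.60645542 0.10001176]
lid top [[0.60656202 0.09830688]
 [0.60514183 0.07021354]
 [0.63318239 0.09743996]
 [0.57907088 0.09329977]]
pad top [0.60652286 0.10080981] pad scene [0.60676953 0.10208112]
lid scene [0.60896283 0.10116867] knob top, now [0.62540325 0.0190617  0.068     ]
```

The jar is within about 3 mm of the pad's centre and heads 102°, against 103° for the station. Now the knob: from above, jaws along the station's x, at about (0.6265, 0.018).

Emit:
carry_out:
  deltas:
    - {"wx":0,"wy":0,"wz":0,"dx":5,"dy":1.3,"dz":0,"jaw":1}
    - {"wx":0,"wy":0,"wz":0,"dx":10,"dy":2.5,"dz":0,"jaw":1}
    - {"wx":0,"wy":0,"wz":0,"dx":14,"dy":3.5,"dz":2,"jaw":1}
    - {"wx":0,"wy":0,"wz":0,"dx":15.3,"dy":3.8,"dz":4,"jaw":1}
    - {"wx":0,"wy":0,"wz":0,"dx":15.3,"dy":3.8,"dz":5,"jaw":1}
    - {"wx":0,"wy":0,"wz":0,"dx":15.3,"dy":3.8,"dz":5,"jaw":1}
    - {"wx":0,"wy":0,"wz":0,"dx":15.3,"dy":3.8,"dz":5,"jaw":1}

```text
clock: 10.1
position: [0.6272, 0.0134, 0.157]
orientation: [0.624, 0.782, 0.0, 0.0]
wrist_force: [0.5, -0.4, 0.0]
gripper_width: 0.0878
```

```bash
python3 g.py .6265 .018 .056 13
```

```text
t 10.1 pos [0.6272 0.0134 0.157 ] jaw yaw 12.8 tilt 0.06 F [ 0.5 -0.4  0. ] w 0.0878 q [-0.17  0.35  1.53 -0.    1.26 -0.39]
delta cm [ 0.47  0.02 10.1 ] wz -0.1984036717688582
```

Emit:
carry_out:
  deltas:
    - {"wx":0,"wy":0,"wz":0,"dx":0.3,"dy":0,"dz":2,"jaw":1}
    - {"wx":0,"wy":0,"wz":0,"dx":0.3,"dy":0,"dz":5,"jaw":1}
    - {"wx":0,"wy":0,"wz":0,"dx":0.3,"dy":0,"dz":8,"jaw":1}
    - {"wx":0,"wy":0,"wz":0,"dx":0.3,"dy":0,"dz":9.5,"jaw":1}
    - {"wx":0,"wy":0,"wz":0,"dx":0.3,"dy":0,"dz":10,"jaw":0.8}
    - {"wx":0,"wy":0,"wz":0,"dx":0.3,"dy":0,"dz":10,"jaw":0.6}
    - {"wx":0,"wy":0,"wz":0,"dx":0.3,"dy":0,"dz":10,"jaw":0.45}
    - {"wx":0,"wy":0,"wz":0,"dx":0.3,"dy":0,"dz":10,"jaw":0.35}
    - {"wx":0,"wy":0,"wz":0,"dx":0.3,"dy":0,"dz":10,"jaw":0.2}
    - {"wx":0,"wy":0,"wz":0,"dx":0.3,"dy":0,"dz":10,"jaw":0.2}
  squeeze: 15

```text
clock: 11.35
position: [0.6261, 0.0177, 0.0566]
orientation: [0.623, 0.782, 0.0, 0.0]
wrist_force: [-0.5, -0.2, 0.3]
gripper_width: 0.0303
```

```bash
python3 g.py .6265 .018 .056 13;python3 - <<'E'
# travel: face from c0 base end & scanner; base -y end at y=-220
from h import *
d=pickle.load(open("c0.pkl","rb"));c=d["top"]
cr=lambda L:[((x+.5)/5-.5+160,(y+.5)/5-.5+150) for x,y in L]
E=onz(c,cr([(735,48),(776,270)]),.01)[:,:2].mean(0);u=np.array([-.225,.974]);print("pad y in station",(np.array([.608,.1013])-E)@u-.220)
E

```

```text
t 11.35 pos [0.6261 0.0177 0.0566] jaw yaw 12.89 tilt 0.02 F [-0.5 -0.2  0.3] w 0.0303 q [-0.16  0.48  1.58  0.    1.08 -0.39]
delta cm [0.02 0.05 0.06] wz -0.107655751332004
pad y in station -0.07698023770328433
```

The carriage is out by about 77 mm. I'll let the fingers finish closing, then push gently.

Emit:
carry_out:
  deltas:
    - {"wx":0,"wy":0,"wz":0,"dx":0,"dy":0,"dz":0,"jaw":0.2}
    - {"wx":0,"wy":0,"wz":0,"dx":0,"dy":0,"dz":0,"jaw":0.2}
    - {"wx":0,"wy":0,"wz":0,"dx":0.1,"dy":0,"dz":0,"jaw":0.2}
    - {"wx":0,"wy":0,"wz":0,"dx":0.3,"dy":0,"dz":0,"jaw":0.2}
    - {"wx":0,"wy":0,"wz":0,"dx":0.6,"dy":0,"dz":0,"jaw":0.2}
    - {"wx":0,"wy":0,"wz":0,"dx":1.0,"dy":0,"dz":0,"jaw":0.2}
    - {"wx":0,"wy":0,"wz":0,"dx":1.4,"dy":0,"dz":0,"jaw":0.2}
    - {"wx":0,"wy":0,"wz":0,"dx":1.7,"dy":0,"dz":0,"jaw":0.2}
    - {"wx":0,"wy":0,"wz":0,"dx":1.9,"dy":0,"dz":0,"jaw":0.2}
    - {"wx":0,"wy":0,"wz":0,"dx":2.0,"dy":0,"dz":0,"jaw":0.2}

```text
clock: 12.6
position: [0.6215, 0.0373, 0.0564]
orientation: [0.623, 0.782, -0.0, 0.0]
wrist_force: [0.9, 0.5, 0.5]
gripper_width: 0.0173
```

The width is 17 mm with a 24 mm knob, so the fingers aren't holding it. I'll look.

```bash
python3 - <<'E'
from bench import *
from h import *
s=read_camera("scene");t=read_camera("top");pickle.dump({"scene":s,"top":t},open("c2.pkl","wb"))
A=cv2.resize(s["img"][170:300,300:430],(400,400),interpolation=2)
B=cv2.resize(t["img"][150:230,230:310],(400,400),interpolation=2)
cv2.imwrite("pics/knob.png",np.hstack([A,B]))
print(observe()["wrist_force"])
E
```

```text
[-0.60728699 -0.00223478  0.4697981 ]
```

View pics/knob.png

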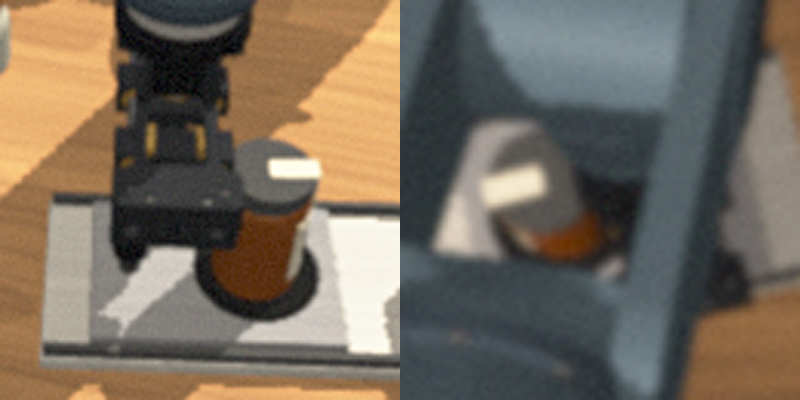

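```bash
python3 - <<'E'
from bench import *
from h import *
d=pickle.load(open("c2.pkl","rb"));s=d["scene"];p=observe()["position"];print(p)
T=lambda q:((proj(s,q)-[300,170])/.325).round(0).tolist()
u=np.array([-.225,.974,0]);v=np.array([.974,.225,0])
print("tcp",T(p),"tip near",T(p-[0,0,.017]+v*.009),"tip near outer",T(p-[0,0,.017]+v*.02))
k=np.array([.627,.0185,0])
print("knob top/bottom est",T(k+[0,0,.068]),T(k+[0,0,.036]),T(k+[0,0,.02]))
d1=pickle.load(open("c1.pkl","rb"));g=cv2.cvtColor(d1["scene"]["img"],6)
n,l,st,ce=cv2.connectedComponentsWithStats((g[235:262,328:360]<45).astype(np.uint8));print(st,ce+[328,235],proj(s,[k+[0,0,.068],k+[0,0,.036]]))
print("knob from scene at z .052",onz(s,[(342.3,246.3)],.052))
E
```

```text
[0.62154559 0.03723253 0.05638115]
tcp [[159.0, 227.0]] tip near [[158.0, 254.0]] tip near outer [[158.0, 267.0]]
knob top/bottom est [[130.0, 215.0]] [[128.0, 247.0]] [[127.0, 262.0]]
[[  0   0  32  27 748]
 [  9   3  10  19 116]] [[343.76203209 248.05213904]
 [341.81034483 247.6637931 ]] [[342.3150838  239.7827886 ]
 [341.59841267 250.18354197]]
knob from scene at z .052 [[0.6299426  0.01993862 0.052     ]]
```

The carriage hasn't moved and the jar hasn't shifted. The fingers slipped forward off the round knob because the low jaw command gave too weak a grip. I'll go up, come down behind the knob with the jaws shut, and push it.

Emit:
carry_out:
  deltas:
    - {"wx":0,"wy":0,"wz":0,"dx":0,"dy":0,"dz":-0.5,"jaw":0.4}
    - {"wx":0,"wy":0,"wz":0,"dx":0,"dy":0,"dz":-2,"jaw":0.4}
    - {"wx":0,"wy":0,"wz":0,"dx":0,"dy":0,"dz":-5.5,"jaw":0.4}
    - {"wx":0,"wy":0,"wz":0,"dx":0,"dy":0,"dz":-5.5,"jaw":0.2}
    - {"wx":0,"wy":0,"wz":0,"dx":-3,"dy":0.3,"dz":-5.5,"jaw":0}
    - {"wx":0,"wy":0,"wz":0,"dx":-5.2,"dy":0.3,"dz":-5.5,"jaw":0}
    - {"wx":0,"wy":0,"wz":0,"dx":-5.2,"dy":0.3,"dz":-5.5,"jaw":0}
    - {"wx":0,"wy":0,"wz":0,"dx":-5.2,"dy":0.3,"dz":-3,"jaw":0}
    - {"wx":0,"wy":0,"wz":0,"dx":-5.2,"dy":0.3,"dz":0,"jaw":0}
    - {"wx":0,"wy":0,"wz":0,"dx":-5.2,"dy":0.3,"dz":0,"jaw":0}

```text
clock: 13.95
position: [0.6333, -0.0117, 0.0534]
orientation: [0.623, 0.782, -0.001, -0.003]
wrist_force: [-0.2, -0.0, 0.5]
gripper_width: 0.0005
```

```bash
python3 g.py .6285 .0195 .055 13
```

```text
t 13.95 pos [ 0.6333 -0.0117  0.0534] jaw yaw 12.9 tilt 0.37 F [-0.2 -0.   0.5] w 0.0005 q [-0.21  0.5   1.56  0.    1.09 -0.43]
delta cm [ 3.15  0.23 -0.16] wz -0.10087824041411864
```

Emit:
carry_out:
  deltas:
    - {"wx":0,"wy":0,"wz":0,"dx":0.4,"dy":0.2,"dz":0,"jaw":0}
    - {"wx":0,"wy":0,"wz":0,"dx":0.7,"dy":0.2,"dz":0,"jaw":0}
    - {"wx":0,"wy":0,"wz":0,"dx":0.9,"dy":0.2,"dz":0,"jaw":0}
    - {"wx":0,"wy":0,"wz":0,"dx":1.1,"dy":0.2,"dz":0,"jaw":0}
    - {"wx":0,"wy":0,"wz":0,"dx":1.3,"dy":0.2,"dz":0,"jaw":0}
    - {"wx":0,"wy":0,"wz":0,"dx":1.6,"dy":0.2,"dz":0,"jaw":0}
    - {"wx":0,"wy":0,"wz":0,"dx":1.9,"dy":0.2,"dz":0,"jaw":0}
    - {"wx":0,"wy":0,"wz":0,"dx":2.2,"dy":0.2,"dz":0,"jaw":0}
    - {"wx":0,"wy":0,"wz":0,"dx":2.5,"dy":0.2,"dz":0,"jaw":0}
    - {"wx":0,"wy":0,"wz":0,"dx":2.8,"dy":0.2,"dz":0,"jaw":0}

```text
clock: 15.2
position: [0.6317, 0.0151, 0.0563]
orientation: [0.623, 0.782, -0.0, -0.0]
wrist_force: [0.1, -0.7, -0.0]
gripper_width: 0.0007
```

```bash
cat > s.py <<'E'
from bench import *
from h import *
s=read_camera("scene");u=np.array([-.225,.974])
def strip(im):
    h=cv2.cvtColor(im,40);m=((h[...,2]>190)&(h[...,1]<60)).astype(np.uint8);m[:205]=0;m[236:]=0;m[:,:380]=0;m[:,455:]=0
    n,l,st,ce=cv2.connectedComponentsWithStats(m);ok=[i for i in range(1,n) if 25<st[i,4]<220 and ce[i,1]<234];return [(ce[i].round(1).tolist(),int(st[i,4]),onz(s,[ce[i]],.117)[0,:2].round(4).tolist()) for i in ok]
print("c1",strip(pickle.load(open("c1.pkl","rb"))["scene"]["img"]));print("now",strip(s["img"]))
cv2.imwrite("pics/now.png",s["img"][140:320,290:540])
E
python3 s.py
```

```text
c1 [([395.1, 224.5], 99, [0.6044, 0.1127])]
now [([395.1, 224.5], 99, [0.6044, 0.1127])]
```

```bash
python3 - <<'E'
import cv2
cv2.imwrite("pics/now2.png",cv2.resize(cv2.imread("pics/now.png")[20:170,:180],(720,600),interpolation=2))
E
```

```text
(no output)
```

View pics/now2.png

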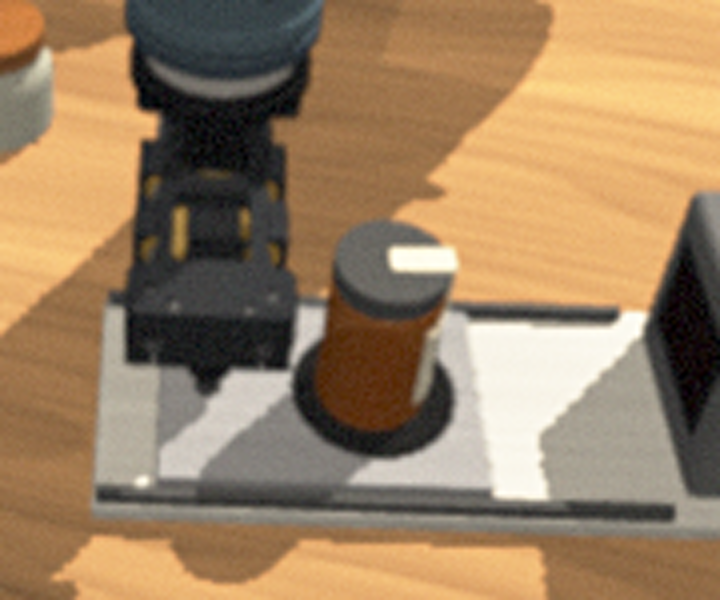

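The closed fingers sit directly over the knob without touching it, so the real tips must be higher than I assumed. I'll check this against the earlier lift view and the `tips_ahead` value.

```bash
python3 - <<'E'
import bench
print([n for n in dir(bench) if not n.startswith("_")],getattr(bench,"tips_ahead",None))
from h import *
s=pickle.load(open("c0.pkl","rb"))["scene"]
p=np.array([.6165,-.191,.1526]);v=np.array([.483,-.876,0])
for n,q,px in(("right",p-v*.032,(257.3,176.9)),("left",p+v*.032,(221.5,180.8))):
    for z in(.13,.15,.17,.19):print(n,z,proj(s,[q[0],q[1],z]).round(1),"seen",px)
E
```

```text
['PlanningError', 'hand_in', 'observe', 'read_camera', 'tips_ahead'] 0.017
right 0.13 [[259.  190.6]] seen (257.3, 176.9)
right 0.15 [[257.9 183. ]] seen (257.3, 176.9)
right 0.17 [[256.7 175.1]] seen (257.3, 176.9)
right 0.19 [[255.5 166.8]] seen (257.3, 176.9)
left 0.13 [[226.7 195.2]] seen (221.5, 180.8)
left 0.15 [[224.9 187.5]] seen (221.5, 180.8)
left 0.17 [[223.1 179.6]] seen (221.5, 180.8)
left 0.19 [[221.2 171.3]] seen (221.5, 180.8)
```

The tips really stand about 14 mm above the reported TCP, about 30 mm higher than stated. That explains the 54 mm lid-only grip and passing over the knob. I'll go back behind the knob, lower about 30 mm and push.

Emit:
carry_out:
  deltas:
    - {"wx":0,"wy":0,"wz":0,"dx":0,"dy":0,"dz":-1,"jaw":0}
    - {"wx":0,"wy":0,"wz":0,"dx":-1.5,"dy":0,"dz":-1,"jaw":0}
    - {"wx":0,"wy":0,"wz":0,"dx":-3,"dy":0,"dz":-1,"jaw":0}
    - {"wx":0,"wy":0,"wz":0,"dx":-3,"dy":0,"dz":-1,"jaw":0}
    - {"wx":0,"wy":0,"wz":0,"dx":-3,"dy":0,"dz":0,"jaw":0}
    - {"wx":0,"wy":0,"wz":0,"dx":-3,"dy":0,"dz":1,"jaw":0}
    - {"wx":0,"wy":0,"wz":0,"dx":-3,"dy":0,"dz":2,"jaw":0}
    - {"wx":0,"wy":0,"wz":0,"dx":-3,"dy":0,"dz":2.6,"jaw":0}
    - {"wx":0,"wy":0,"wz":0,"dx":-3,"dy":0,"dz":2.6,"jaw":0}

```text
clock: 16.38
position: [0.6379, -0.0141, 0.0295]
orientation: [0.623, 0.782, -0.0, -0.001]
wrist_force: [0.8, -1.1, 0.4]
gripper_width: 0.0002
```

Emit:
carry_out:
  deltas:
    - {"wx":0,"wy":0,"wz":0,"dx":0.5,"dy":-0.2,"dz":0,"jaw":0}
    - {"wx":0,"wy":0,"wz":0,"dx":0.9,"dy":-0.2,"dz":0,"jaw":0}
    - {"wx":0,"wy":0,"wz":0,"dx":1.1,"dy":-0.2,"dz":0,"jaw":0}
    - {"wx":0,"wy":0,"wz":0,"dx":1.3,"dy":-0.2,"dz":0,"jaw":0}
    - {"wx":0,"wy":0,"wz":0,"dx":1.5,"dy":-0.2,"dz":0,"jaw":0}
    - {"wx":0,"wy":0,"wz":0,"dx":1.7,"dy":-0.2,"dz":0,"jaw":0}
    - {"wx":0,"wy":0,"wz":0,"dx":1.9,"dy":-0.2,"dz":0,"jaw":0}
    - {"wx":0,"wy":0,"wz":0,"dx":2.2,"dy":-0.2,"dz":0,"jaw":0}
    - {"wx":0,"wy":0,"wz":0,"dx":2.5,"dy":-0.2,"dz":0,"jaw":0}
    - {"wx":0,"wy":0,"wz":0,"dx":2.8,"dy":-0.2,"dz":0,"jaw":0}

```text
clock: 17.62
position: [0.6302, 0.0127, 0.0304]
orientation: [0.623, 0.782, -0.0, 0.0]
wrist_force: [-0.9, -2.4, 0.8]
gripper_width: 0.0003
```

```bash
python3 s.py; python3 g.py .6285 .0195 .03 13
```

```text
c1 [([395.1, 224.5], 99, [0.6044, 0.1127])]
now [([403.0, 224.5], 98, [0.6002, 0.127])]
t 17.675 pos [0.6301 0.0132 0.0303] jaw yaw 12.9 tilt 0.02 F [ 0.1 -1.3  1. ] w 0.0007 q [-0.17  0.52  1.58  0.    1.04 -0.39]
delta cm [ 0.65 -0.01  0.03] wz -0.09658824990762582
```

The carriage and jar moved 15 mm together. I'll continue.

Emit:
carry_out:
  deltas:
    - {"wx":0,"wy":0,"wz":0,"dx":0.2,"dy":0,"dz":0,"jaw":0}
    - {"wx":0,"wy":0,"wz":0,"dx":0.5,"dy":0,"dz":0,"jaw":0}
    - {"wx":0,"wy":0,"wz":0,"dx":0.9,"dy":0,"dz":0,"jaw":0}
    - {"wx":0,"wy":0,"wz":0,"dx":1.3,"dy":0,"dz":0,"jaw":0}
    - {"wx":0,"wy":0,"wz":0,"dx":1.7,"dy":0,"dz":0,"jaw":0}
    - {"wx":0,"wy":0,"wz":0,"dx":2.1,"dy":0,"dz":0,"jaw":0}
    - {"wx":0,"wy":0,"wz":0,"dx":2.5,"dy":0,"dz":0,"jaw":0}
    - {"wx":0,"wy":0,"wz":0,"dx":2.9,"dy":0,"dz":0,"jaw":0}
    - {"wx":0,"wy":0,"wz":0,"dx":3.2,"dy":0,"dz":0,"jaw":0}
    - {"wx":0,"wy":0,"wz":0,"dx":3.5,"dy":0,"dz":0,"jaw":0}

```text
clock: 18.92
position: [0.6223, 0.0468, 0.0303]
orientation: [0.623, 0.782, -0.0, -0.0]
wrist_force: [-1.3, -1.8, -0.5]
gripper_width: 0.0006
```

Emit:
carry_out:
  deltas:
    - {"wx":0,"wy":0,"wz":0,"dx":0.2,"dy":0,"dz":0,"jaw":0}
    - {"wx":0,"wy":0,"wz":0,"dx":0.5,"dy":0,"dz":0,"jaw":0}
    - {"wx":0,"wy":0,"wz":0,"dx":0.8,"dy":0,"dz":0,"jaw":0}
    - {"wx":0,"wy":0,"wz":0,"dx":1.1,"dy":0,"dz":0,"jaw":0}
    - {"wx":0,"wy":0,"wz":0,"dx":1.4,"dy":0,"dz":0,"jaw":0}
    - {"wx":0,"wy":0,"wz":0,"dx":1.6,"dy":0,"dz":0,"jaw":0}
    - {"wx":0,"wy":0,"wz":0,"dx":1.8,"dy":0,"dz":0,"jaw":0}
    - {"wx":0,"wy":0,"wz":0,"dx":1.9,"dy":0,"dz":0,"jaw":0}
    - {"wx":0,"wy":0,"wz":0,"dx":2.0,"dy":0,"dz":0,"jaw":0}
    - {"wx":0,"wy":0,"wz":0,"dx":2.0,"dy":0,"dz":0,"jaw":0}

```text
clock: 20.18
position: [0.6181, 0.0663, 0.0304]
orientation: [0.623, 0.782, 0.0, 0.0]
wrist_force: [-0.0, -0.6, -0.7]
gripper_width: 0.0005
```

```bash
python3 s.py; python3 g.py .6285 .0195 .03 13
```

```text
c1 [([395.1, 224.5], 99, [0.6044, 0.1127])]
now [([432.4, 225.5], 97, [0.5871, 0.1805])]
t 20.225 pos [0.6181 0.0663 0.0304] jaw yaw 12.89 tilt 0.03 F [ 0.3 -1.5 -0.8] w 0.0005 q [-0.08  0.5   1.6   0.    1.03 -0.31]
delta cm [-4.79 -0.03  0.04] wz -0.11420065992987816
```

Emit:
carry_out:
  deltas:
    - {"wx":0,"wy":0,"wz":0,"dx":0.1,"dy":0,"dz":0,"jaw":0}
    - {"wx":0,"wy":0,"wz":0,"dx":0.2,"dy":0,"dz":0,"jaw":0}
    - {"wx":0,"wy":0,"wz":0,"dx":0.3,"dy":0,"dz":0,"jaw":0}
    - {"wx":0,"wy":0,"wz":0,"dx":0.4,"dy":0,"dz":0,"jaw":0}
    - {"wx":0,"wy":0,"wz":0,"dx":0.5,"dy":0,"dz":0,"jaw":0}
    - {"wx":0,"wy":0,"wz":0,"dx":0.5,"dy":0,"dz":0,"jaw":0}

```text
clock: 20.98
position: [0.6169, 0.0712, 0.0304]
orientation: [0.623, 0.782, 0.0, 0.0]
wrist_force: [0.5, -1.4, 0.4]
gripper_width: 0.0003
```

Emit:
carry_out:
  deltas:
    - {"wx":0,"wy":0,"wz":0,"dx":0.1,"dy":0,"dz":0,"jaw":0}
    - {"wx":0,"wy":0,"wz":0,"dx":0.2,"dy":0,"dz":0,"jaw":0}
    - {"wx":0,"wy":0,"wz":0,"dx":0.3,"dy":0,"dz":0,"jaw":0}

```text
clock: 21.35
position: [0.6162, 0.074, 0.0304]
orientation: [0.623, 0.782, 0.0, 0.0]
wrist_force: [-0.3, -1.5, 0.9]
gripper_width: 0.0004
```

No stop felt yet, so I continue in 1 mm steps.

Emit:
carry_out:
  deltas:
    - {"wx":0,"wy":0,"wz":0,"dx":0.1,"dy":0,"dz":0,"jaw":0}
    - {"wx":0,"wy":0,"wz":0,"dx":0.2,"dy":0,"dz":0,"jaw":0}
    - {"wx":0,"wy":0,"wz":0,"dx":0.3,"dy":0,"dz":0,"jaw":0}

```text
clock: 21.72
position: [0.6159, 0.0751, 0.0305]
orientation: [0.623, 0.782, -0.001, 0.001]
wrist_force: [1.0, -10.7, 0.1]
gripper_width: 0.0002
```

Emit:
carry_out:
  deltas:
    - {"wx":0,"wy":0,"wz":0,"dx":0.1,"dy":0,"dz":0,"jaw":0}
    - {"wx":0,"wy":0,"wz":0,"dx":0.2,"dy":0,"dz":0,"jaw":0}

```text
clock: 21.98
position: [0.616, 0.0752, 0.0306]
orientation: [0.623, 0.782, -0.002, 0.002]
wrist_force: [2.4, -16.8, -1.0]
gripper_width: 0.0001
```

```bash
python3 s.py; python3 g.py .6285 .0195 .03 13
```

```text
c1 [([395.1, 224.5], 99, [0.6044, 0.1127])]
now [([437.1, 225.5], 97, [0.5847, 0.189])]
t 22.025 pos [0.616  0.0751 0.0305] jaw yaw 12.88 tilt 0.32 F [  1.9 -15.7  -0.6] w 0.0002 q [-0.07  0.5   1.61 -0.01  1.03 -0.29]
delta cm [-5.7  -0.02  0.09] wz -0.11627063695121365
```

The stop is reached: 17 N with the tool stalled, after 79 mm of travel. I'll back off along -y, then rise and check.

Emit:
carry_out:
  deltas:
    - {"wx":0,"wy":0,"wz":0,"dx":-0.3,"dy":0,"dz":0,"jaw":0}
    - {"wx":0,"wy":0,"wz":0,"dx":-1,"dy":0,"dz":0,"jaw":0}
    - {"wx":0,"wy":0,"wz":0,"dx":-2.5,"dy":0,"dz":0,"jaw":0}
    - {"wx":0,"wy":0,"wz":0,"dx":-4,"dy":0,"dz":-2,"jaw":0}
    - {"wx":0,"wy":0,"wz":0,"dx":-8,"dy":-2,"dz":-6,"jaw":0}
    - {"wx":0,"wy":0,"wz":0,"dx":-13,"dy":-4,"dz":-10,"jaw":0}
    - {"wx":0,"wy":0,"wz":0,"dx":-18,"dy":-6,"dz":-13,"jaw":0}
    - {"wx":0,"wy":0,"wz":0,"dx":-23,"dy":-8,"dz":-13,"jaw":0}
    - {"wx":0,"wy":0,"wz":0,"dx":-23,"dy":-8,"dz":-13,"jaw":0}
    - {"wx":0,"wy":0,"wz":0,"dx":-23,"dy":-8,"dz":-13,"jaw":0}

```text
clock: 23.28
position: [0.5884, -0.1636, 0.1611]
orientation: [0.624, 0.782, 0.0, 0.0]
wrist_force: [0.4, -0.3, 0.5]
gripper_width: 0.0007
```

```bash
python3 s.py; python3 - <<'E'
from bench import *
from h import *
s=read_camera("scene");t=read_camera("top");pickle.dump({"scene":s,"top":t},open("c3.pkl","wb"))
A=cv2.resize(s["img"][180:310,350:480],(400,400),interpolation=2)
B=cv2.resize(t["img"][160:240,190:270],(400,400),interpolation=2)
cv2.imwrite("pics/end.png",np.hstack([A,B]))
E
python3 m.py c3.pkl 232 193; python3 g.py .6285 .0195 .03 13
```

```text
c1 [([395.1, 224.5], 99, [0.6044, 0.1127])]
now [([437.0, 225.5], 98, [0.5847, 0.1889])]
strip [0.5850256  0.18665699] 66 axis deg 109.70204093402525
lid from strip inner end ~ [0.5897454  0.17347657]
t 23.425 pos [ 0.5885 -0.1619  0.1603] jaw yaw 12.99 tilt 0.03 F [-0.2  0.9  0.2] w 0.0006 q [-0.46  0.32  1.57  0.    1.26 -0.69]
delta cm [16.77  7.98 13.04] wz -0.012687161478481812
```

View pics/end.png

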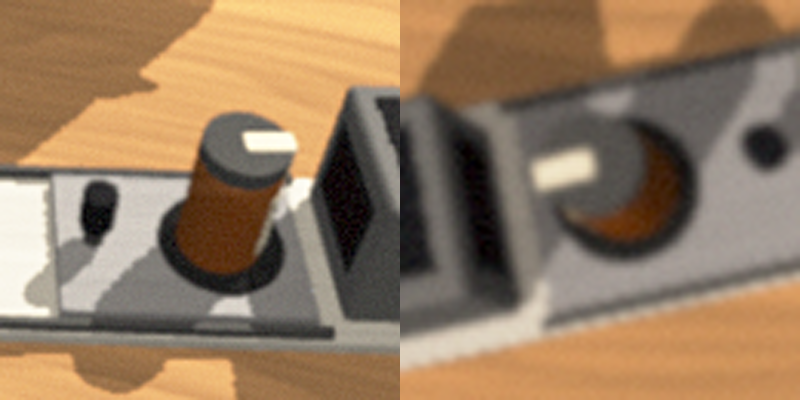

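The jar stands upright and centred on the pad, and the strip points at the window at the same slope as before the slide. The 109.7° reading is suspect because the mask window cut the strip's end. The gripper is clear, so I'll hand in.

```bash
sed -i 's/px-14:px+14/px-20:px+14/' m.py; python3 m.py c3.pkl 232 193; python3 -c "
from bench import *
print(hand_in())"
```

```text
strip [0.58485777 0.1879361 ] 72 axis deg 106.22055508503705
lid from strip inner end ~ [0.58876847 0.17449339]
the job is handed in; nothing more can be done
None
```

The labelled honey jar is standing on the checker's pad, upright and released. The carriage is pushed home, and I handed the job in at about 24 s of the 51 s allowed. No verdict was reported.

**Placing:** With the carriage still about 77–79 mm out, the jar stood about 3 mm from the pad's centre. Its label headed 102°, against about 103° for the station.

**Sliding home:** The knob stopped at about 17 N after 79 mm of travel. My estimate beforehand was 77 mm. The last pictures show the jar upright on the pad with the gripper clear of everything. The last label heading read 106°, about 3° off square and inside the 15° limit.

**What disagreed or went wrong:**
- **Fingertips too high:** They stood about 30 mm higher than the stated tool frame implies. The jar was therefore gripped by its lid only, at 54 mm instead of 56 mm.
- **Knob missed twice:** My first try to grip the knob and my first push both passed just above it, and nothing moved. I then came in lower, behind the knob, and pushed it home.
- **One heading reading rejected:** A reading of 109.7° came from a mask that cut off the end of the strip. The 106° above replaces it.
- **Bystanders:** The pot and the bottle looked untouched when the jar was lifted. I did not measure the pot, bottle or bowl again at the end.

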